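# Clamp a well plate with a wing screw, by fingertip

## Task

Secure the lidded well plate in the clamp stand: with a fingertip push it along its guide rails until it is fully home against the far stop, and only then turn the wing screw clockwise (seen from above), by repeated fingertip strokes on its wings, until it comes to its stop with the foot pressing on the lid. Only push: do not lift the plate or pinch the wings, and leave all other things where they stand. Finish with the hand clear of everything.

Things in the scene. Friction and masses are not known exactly. Their poses are not given: they have to be found in the camera images.
- stand: Aluminium clamp stand fixed to the table. Origin: on the table, under the plate's centre when home. x: the way the plate is pushed, z up. Base: x -98 to 92 mm, y -80 to 80 mm, top at z = 10 mm. Guide rails along x at y = +-66 to +-74 mm, up to z = 20 mm. Far stop: blocks with faces at x = 43 mm, up to z = 24 mm.
- column_top (a point): Top centre of the stand's column, 80 mm above the table, 82 mm along the stand's x; the column is 16 mm along x, 30 mm along y and rises past the wings' lower edges, so there is little room for a fingertip between screw and column. An arm 24 mm wide, top at z = 50 mm, reaches from it to x = 10 mm and carries the screw.
- plate: White lidded well plate, loose, lying between the guide rails on the base of the stand: 85.5 mm along its x (the stand's x), 128 mm along its y, 17 mm high, 0.1 to 0.2 kg. Origin: centre of its underside. Home when its far edge touches the stop, its origin then 0.25 mm short of the stand's origin. It starts 30 to 55 mm short of home, and the rails leave it 2 mm play each side.
- screw_axis (a point): Point on the vertical axis of the wing screw, at mid-height of the wings (they reach 8 mm above and below it). It lies 29 mm along the stand's x. The screw sinks 6 mm per clockwise turn.
- wing_tip_a (a point): Outer end of one wing, at mid-height, 36 mm from the screw's axis. The two wings are upright steel blades, opposite each other, each 7 mm thick, 16 mm high, from 7 to 36 mm from the axis; the hub between them has radius 9 mm.
- wing_tip_b (a point): Outer end of the other wing, likewise.
- screw (a joint): Turn of the wing screw, rad; grows clockwise seen from above. 0 = fully up (wings along the stand's x, tip a towards +x), 11.0 = its stop; starts at 1.5 to 4.0. The sprung foot meets the lid of a plate that is home at about 10.0 and at the stop presses with about 6 N. Loose: about 0.5 N on a wing turns it, and it stays where it is left.
- foot: Black rubber foot under the screw, 18 mm across, origin at the centre of its underside; sprung, goes down with the screw.
- wing_a_rear: The half thickness (3.5 mm) of wing a whose face a fingertip pushes to turn the screw clockwise. Origin on the screw's axis.
- wing_a_front: The other half thickness of wing a, with the face that leads in a clockwise turn. Origin on the screw's axis.
- wing_b_rear: The half thickness (3.5 mm) of wing b whose face a fingertip pushes to turn the screw clockwise. Origin on the screw's axis.
- wing_b_front: The other half thickness of wing b, with the face that leads in a clockwise turn. Origin on the screw's axis.
- jar: Bystander: amber glass jar with a white cap, 42 mm across, 75 mm high, beside the stand. Origin: centre of its underside.
- case: Bystander: low grey and white plastic case, 80 x 50 x 26 mm, beside the stand. Origin: centre of its underside.
- beaker: Bystander: small open glass beaker, 48 mm across, 58 mm high, beside the stand. Origin: centre of its underside.
- pipette: Bystander: micropipette lying on the table, about 250 mm long. Origin: centre of its underside.
- spray: Bystander: clear spray bottle, 64 mm across, 187 mm high. Origin: centre of its underside.
- slidebox: Bystander: white slide box, 100 x 180 x 34 mm. Origin: centre of its underside.
- spareplate: Bystander: a second lidded well plate like the one in the stand, but lying on the bare table. Origin: centre of its underside.
There are look-alikes about, which are no part of the job. What is shaped like the plate but blue or green is not meant.

How it is judged:
By the outcome, as a careful person would: the job done as asked, in the order asked, and still so for the second after the job is handed in, with the robot touching nothing.
It also fails if it takes over 67 s, if anything falls off the work surface, if the arm or the gripper's body presses on something with over 40 N, if the wrist force passes 120 N, or if a joint passes its speed limit or range.

## Robot

A 6-joint arm with a two-finger parallel gripper is mounted at the origin on the work surface. World frame = base frame: x ahead of the robot, y to its left, z up, the work surface at z = 0. Lengths are in mm, angles in degrees, forces in N, time in s.
With the tool pointing down it reaches from about 350 to 850 mm from the base axis. Payload 8.1 kg.
Tool frame: the origin (TCP) lies midway between the tips of the shut fingers; the grasp point (between the pads) lies 19 mm behind it (hold_point_z is the distance from the TCP to the grasp point, in mm); z points along the fingers, y is the direction in which the jaws open and shut (so a half turn about z gives the same grasp; the last joint's range is limited). The gripper opens to 85 mm and grips with 20 to 120 N. Pads are 22 mm wide; open, the fingers measure 114 mm over their backs; the gripper's body (76 mm by 85 mm) begins 54 mm behind the grasp point. The pads swing forward as they close: fully open they stand 13 mm farther back than shut.
Start: joints at [-77.716, 7.471, 85.268, -0, 87.261, -4.893], TCP at [177.218, -573.236, 231.292] pointing down, gripper open.
Joint ranges: [-169.43, 169.43], [-51.17, 129.36], [1.28, 143.12], [-76.62, 256.62], [0, 156.53], [-152.29, 152.29]. Speed limits (degrees/s): [136.94, 136.94, 159.86, 180, 180, 180].

## Interface

Orientations are given as [roll, pitch, yaw] about the fixed x, y, z axes, in that order (R = Rz(yaw) Ry(pitch) Rx(roll)).
In Python, from bench import sense, snapshot, camera_params, hand_in, hold_point_z gives the robot as it stands.
- The arm moves only by the tool servo_tool, never from a script. Its argument "motion" is a list of rows, each a list of 7 numbers: the finger opening in mm, from 0 to 85.4, then the shift along the tool's x, y, z in mm, then the turn, a rotation vector about the tool's x, y, z in rad. A call has 1 to 10 rows; each row shifts and turns the pose as measured when the row begins, along the tool's axes as they then stand; what a row does not reach is not made up. A row lasts 1/10 s, in which the tool goes at most 50 mm and 8.59 degrees, less where a joint would pass 70% of its speed; a pose out of reach is approached as far as the arm can. A call with a gripper value outside its range is refused whole. The fingers move at their own pace and stop on an object; "force" is the grip in N (left out, the last holds). Time passes only in rows, so rows that do not move let the fingers close. It gives the time, the measured TCP pose, the force and the opening at its end, in the units of the state.
- sense(): the state, without advancing time (a new reading comes with each control period).
- snapshot(name): name is "scene" or "top" or "wrist"; returns the picture (384x512x3 uint8, blue, green, red); there is no depth.
- camera_params(name): a dict with "fx", "fy", "cx", "cy" (pixels), "R" (3x3) and "t" (3): a world point X has camera coordinates R X + t; the wrist camera has in their place "tool_from_camera" (4x4, takes a point from camera to tool coordinates, whose origin is the TCP and whose axes are the flange's). Camera axes: x right, y down, z forward; pixel columns grow to the right and rows downward; lengths in mm; the calibration is good to about 2 mm. The wrist camera is an equidistant fisheye: a pixel r from the principal point sees the ray r / f radians off the axis. A picture is of the moment at which its call begins: read the wrist's pose just before it. camera_params takes no time and is no camera call.
- hand_in(): hands the job in, once; it reports no verdict.
The state is a dict: "time": time; "joint_pos": joint angles; "qd": joint speeds; "joint_efforts": joint torques, N m; "tool_pos": TCP position; "tcp_rot": TCP orientation; "ft_force": force on the tool from outside, world axes, zero at the start; "wrist_torque": the same for the moment, N m; "finger_gap": finger opening in mm.
Only numpy, scipy, OpenCV 4.12 (cv2) and the standard library are available. Lean on these libraries where they do the work, as an engineer would, in place of code of your own. Each camera call takes 0.05 s, during which the arm holds its last target. There are 200 camera calls.

## Working session

There is one attempt and no reset: what is moved stays moved. The work goes in short steps, Python scripts to look and compute and a tool call to move; the robot and the scene stay as the last step left them, time stands still between calls to the robot, and variables do not carry over. Pictures are saved under pics/ and viewed, about 8 in all and at most 12, crops included, and the job is handed in when it is done.

Besides the shell and the picture viewer there is one more tool, called after "Emit:" as a command line: name --pt "numbers of a row" for each row, then --argument value for the rest. servo_tool: Moves the arm, as the interface text tells. Its arguments: {"type":"object","properties":{"motion":{"type":"array"},"force":{"type":"number"}},"required":["motion"]}

```bash
mkdir -p pics; python3 - <<'E'
from bench import *
import cv2,numpy as np
print(sense(), hold_point_z() if callable(hold_point_z) else hold_point_z)
for n in ("scene","top"):
    cv2.imwrite(f"pics/{n}0.png",snapshot(n)); p=camera_params(n); print(n,p)
print(camera_params("wrist"))
a=cv2.imread("pics/scene0.png");b=cv2.imread("pics/top0.png")
E
```

```text
{'time': 0.0, 'joint_pos': array([-7.77174494e+01,  7.51271806e+00,  8.53281143e+01, -3.58362270e-04,
        8.72615890e+01, -4.89260701e+00]), 'qd': array([-0.01572632,  0.06387169,  0.04723431, -0.02886491,  0.06295908,
        0.07916759]), 'joint_efforts': array([-1.20564542e-03, -5.69389772e+01, -5.00559533e+01, -6.52404342e-04,
        1.43949120e-02, -1.70084064e-06]), 'tool_pos': array([ 177.08544783, -572.71047364,  230.2805097 ]), 'tcp_rot': array([-1.79897921e+02, -8.37873112e-03,  1.71751676e+01]), 'ft_force': array([-0.27154624, -0.78130533, -0.81798741]), 'wrist_torque': array([-0.02401546,  0.03126472,  0.01710879]), 'finger_gap': 85.50859392614595} 18.700000000000003
scene {'fx': 454.0236371679701, 'fy': 454.0236371679701, 'cx': 260.4050447071997, 'cy': 189.54406935318212, 'R': array([[-0.20692106,  0.9783304 , -0.00730096],
       [ 0.80968545,  0.16705353, -0.56258563],
       [-0.54917498, -0.1223223 , -0.82670678]]), 't': array([ 100.40141494, -376.07430012, 1634.49746068])}
top {'fx': 445.9752158868725, 'fy': 445.9752158868725, 'cx': 261.5576364076792, 'cy': 188.92621822143548, 'R': array([[-0.02954482, -0.99948586, -0.01245453],
       [-0.98865827,  0.03105573, -0.14693663],
       [ 0.14724786,  0.00797206, -0.9890675 ]]), 't': array([  17.68640954,  531.44663934, 1307.57548105])}
{'fx': 297.3186396354542, 'fy': 297.3186396354542, 'cx': 257.5397355464214, 'cy': 194.37228870657543, 'tool_from_camera': array([[-8.07376733e-05, -9.65601152e-01, -2.60027709e-01,
         6.59310885e+01],
       [ 9.99999815e-01, -2.34688678e-04,  5.61009440e-04,
        -5.30167770e-02],
       [-6.02736920e-04, -2.60027615e-01,  9.65600992e-01,
        -1.43209860e+02],
       [ 0.00000000e+00,  0.00000000e+00,  0.00000000e+00,
         1.00000000e+00]])}
```

View pics/top0.png

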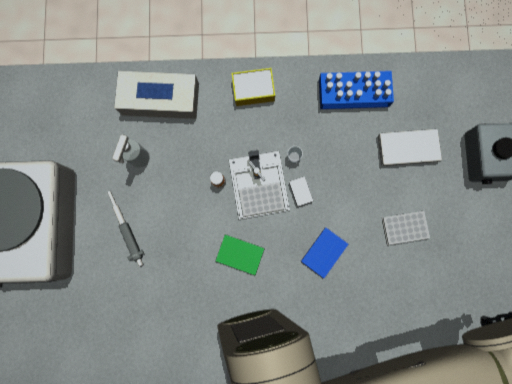

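View pics/scene0.png

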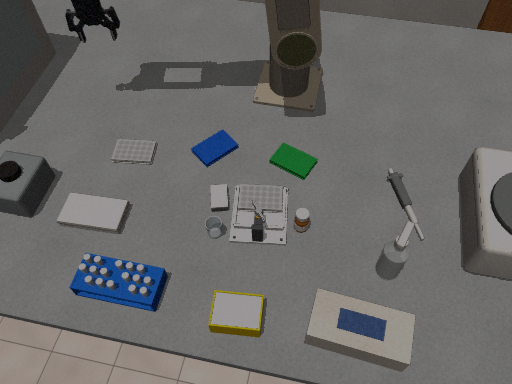

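The top view shows the stand at about (259,183), with its column away from the robot at (254,156). The plate in it is the white one at (262,198). Look-alikes are the spare plate (406,228), green (240,255) and blue (325,252). By the description, the plate I want is the one in the stand. Bystanders near it are the jar (217,180), beaker (294,157) and case (301,192). I'll check with a close crop.

```bash
python3 - <<'E'
import cv2,numpy as np
b=cv2.imread("pics/top0.png")[140:230,200:320]; a=cv2.imread("pics/scene0.png")[170:260,200:320]
f=lambda i:cv2.resize(i,None,fx=6.66,fy=6.66,interpolation=cv2.INTER_CUBIC)
cv2.imwrite("pics/c_top.png",f(b)[:600,:800]);cv2.imwrite("pics/c_scene.png",f(a)[:600,:800])
E
```

```text
(no output)
```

View pics/c_top.png

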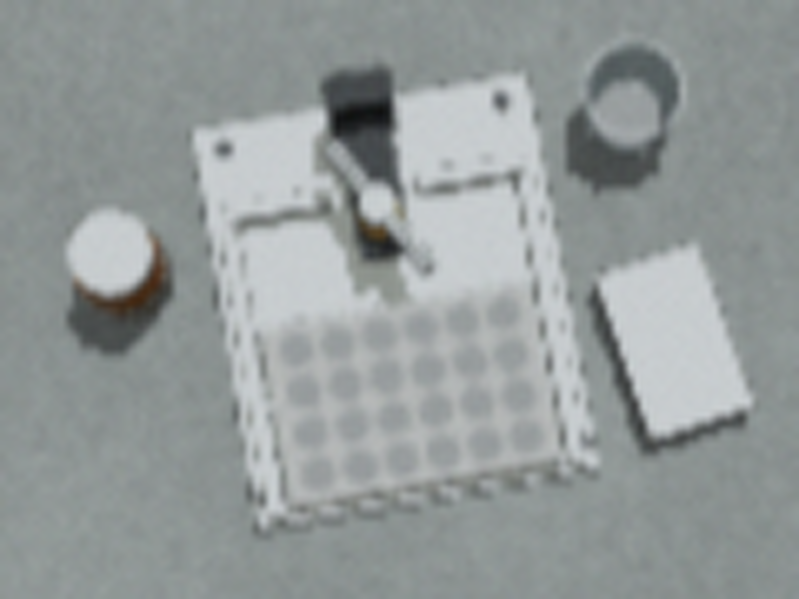

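View pics/c_scene.png

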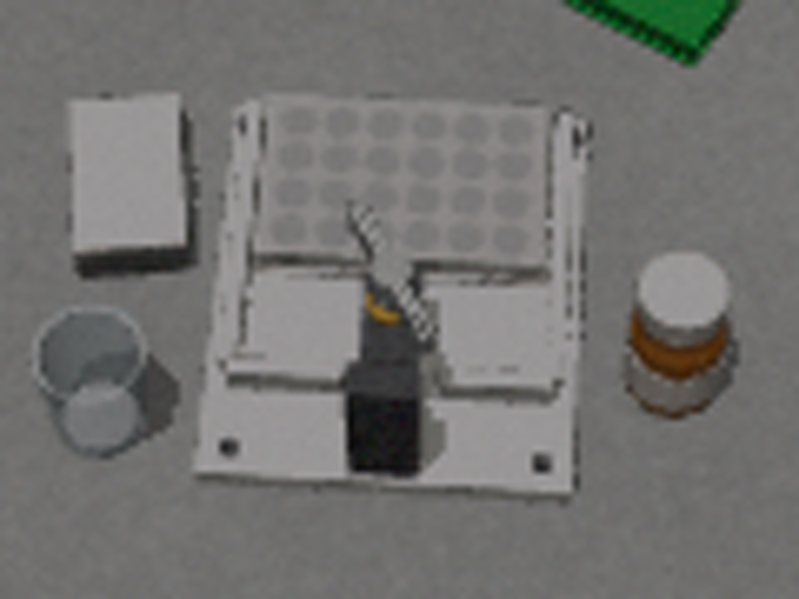

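```bash
cat > h.py <<'E'
import numpy as np
from bench import *
from scipy.optimize import least_squares
def proj(n,X):
    p=camera_params(n); c=p['R']@np.asarray(X,float)+p['t']
    return np.array([p['fx']*c[0]/c[2]+p['cx'],p['fy']*c[1]/c[2]+p['cy']])
def onplane(n,uv,z):
    p=camera_params(n); d=p['R'].T@[(uv[0]-p['cx'])/p['fx'],(uv[1]-p['cy'])/p['fy'],1]; o=-p['R'].T@p['t']
    return o+d*(z-o[2])/d[2]
def crop2(n,u,v): 
    o=(200,140) if n=="top" else (200,170); return np.array([o[0]+u/6.66-.42,o[1]+v/6.66-.42])
E
python3 - <<'E'
from h import *
S=np.array([[92,80],[92,-80],[-98,-80],[-98,80]])
I=[(193,130),(525,75),(598,465),(262,530)]
W=np.array([onplane("top",crop2("top",*i),10)[:2] for i in I])
def pose(p,S): c,s=np.cos(p[2]),np.sin(p[2]); return S@np.array([[c,s],[-s,c]])+p[:2]
r=least_squares(lambda p:(pose(p,S)-W).ravel(),[600,0,0]);p=r.x
print(p[:2],np.degrees(p[2]),r.fun)
inv=lambda w:np.array([[np.cos(p[2]),np.sin(p[2])],[-np.sin(p[2]),np.cos(p[2])]])@(w[:2]-p[:2])
for z in (60,70):
  for n,i in (("hub",(378,200)),("t1",(332,140)),("t2",(430,265))): print(z,n,inv(onplane("top",crop2("top",*i),z)))
for n,i in (("nearL",(293,503)),("nearR",(562,457))): print(n,inv(onplane("top",crop2("top",*i),27)))
print("scene corners",[ ((proj("scene",[*w,10])-[200-.42,170-.42])*6.66).round() for w in pose(p,S)])
for z in (50,60,70,80): print("scene hub",z,((proj("scene",[*pose(p,np.array([29,0])),z])-[199.58,169.58])*6.66).round(),((proj("top",[*pose(p,np.array([29,0])),z])-[199.58,139.58])*6.66).round())
E
```

```text
[553.72847795  10.32197709] 8.453628800523562 [-0.43778837  1.09759692  1.76400762 -0.81471424 -1.50026625 -1.64519146
  0.174047    1.36230875]
60 hub [34.20632245 -0.13830022]
60 t1 [65.01442248 15.47056178]
60 t2 [  0.8808245  -17.88978823]
70 hub [32.26200637 -0.03790726]
70 t1 [62.8352151  15.45194753]
70 t2 [ -0.8094068  -17.65405197]
nearL [-90.30343093  61.92694374]
nearR [-91.34024887 -62.03452146]
scene corners [array([573., 486.]), array([192., 467.]), array([234.,  97.]), array([585., 114.])]
scene hub 50 [390. 299.] [380. 215.]
scene hub 60 [390. 287.] [380. 211.]
scene hub 70 [390. 274.] [379. 207.]
scene hub 80 [390. 261.] [379. 203.]
```

The crops confirm the white plate in the stand. Its near edge is at top-crop (293,503)–(562,457), and it needs about 48 mm to get home. The screw hub is at (378,200), and wing a points to (430,265), which gives about 2.67 rad. I'll go to a point behind the plate.

Emit:
servo_tool --pt "34 31 -36 5 0 0 0" --pt "34 31 -36 5 0 0 0" --pt "34 31 -36 5 0 0 0" --pt "34 31 -36 5 0 0 0" --pt "34 31 -36 5 0 0 0" --pt "34 31 -36 5 0 0 0" --pt "34 31 -36 5 0 0 0" --pt "34 31 -36 5 0 0 0" --pt "34 31 -36 5 0 0 0" --pt "34 31 -36 5 0 0 0" --force 20

```text
time: 1.1
tool_pos: [368.9, -124.4, 174.2]
tcp_rot: [-179.5, 0.0, 16.5]
ft_force: [0.8, -0.6, -0.1]
finger_gap: 33.8
```

Emit:
servo_tool --pt "34 31 -31 5 0 0 0" --pt "34 31 -31 5 0 0 0" --pt "34 29 -31 5 0 0 0" --pt "34 0 0 0 0 0 0.14" --pt "34 0 0 0 0 0 0"

```text
time: 1.6
tool_pos: [430.7, 2.9, 157.5]
tcp_rot: [-179.5, 0.1, 8.9]
ft_force: [-0.1, -1.3, 0.5]
finger_gap: 34.0
```

```bash
python3 - <<'E'
from bench import *
import cv2
s=sense(); print({k:s[k].round(2) for k in("tool_pos","tcp_rot","joint_pos")})
cv2.imwrite("pics/w1.png",cv2.resize(snapshot("wrist"),(768,576),interpolation=cv2.INTER_CUBIC))
E
```

```text
{'tool_pos': array([430.69,   2.88, 157.52]), 'tcp_rot': array([-1.7945e+02,  1.4000e-01,  8.8500e+00]), 'joint_pos': array([ -6.86, -16.93, 116.09,   0.49,  81.12,  74.21])}
```

View pics/w1.png

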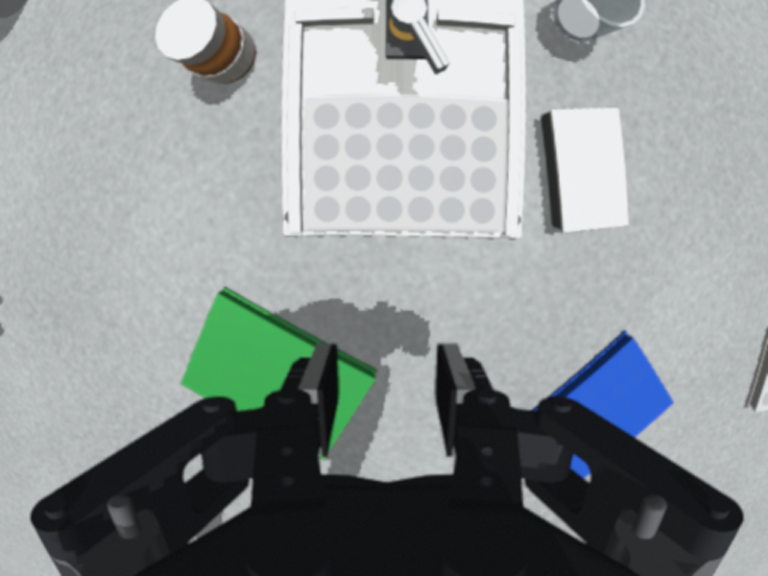

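```bash
cat >> h.py <<'E'
from scipy.spatial.transform import Rotation as Ro
def wrist_on(uv,z,pos,rpy):
    p=camera_params("wrist"); d=np.array([uv[0]-p['cx'],uv[1]-p['cy']]); r=np.hypot(*d); th=r/p['fx']
    ray=np.array([*(d/r*np.sin(th)),np.cos(th)]); T=p['tool_from_camera']; R=Ro.from_euler('xyz',rpy,degrees=True).as_matrix()
    o=R@T[:3,3]+pos; v=R@T[:3,:3]@ray; return o+v*(z-o[2])/v[2]
E
python3 - <<'E'
from h import *
for c in [(228,236),(264,248),(257,274),(217,261)]: print("green",onplane("top",c,17).round())
pos=np.array([430.69,2.88,157.52]);rpy=[-179.45,.14,8.85]
f=lambda n,u,v,z:print(n,wrist_on((u/1.5-.2,v/1.5-.2),z,pos,rpy).round(1))
f("baseL",283,236,10);f("baseR",522,239,10);f("plL",301,233,27);f("plR",505,234,27)
f("hub",408,9,85);f("hub",408,9,75);f("stopL",296,22,24);f("railtopL",287,215,20)
E
```

```text
green [394. 107.  17.]
green [355.  -0.  17.]
green [279.  23.  17.]
green [321. 142.  17.]
baseL [445.4  76.7  10. ]
baseR [468.8 -82.4  10. ]
plL [451.9  61.6  27. ]
plR [471.5 -65.1  27. ]
hub [580.1  16.3  85. ]
hub [584.   16.5  75. ]
stopL [586.4  86.   24. ]
railtopL [461.1  73.4  20. ]
```

Emit:
servo_tool --pt "34 -2 10 40 0 0 0" --pt "34 0 0 40 0 0 0" --pt "34 0 0 35 0 0 0" --pt "34 0 0 20 0 0 0" --pt "34 0 0 6 0 0 0" --pt "34 0 0 0 0 0 0"

```text
time: 2.25
tool_pos: [430.5, -11.8, 14.2]
tcp_rot: [-179.6, -0.2, 9.9]
ft_force: [0.2, -0.2, 0.5]
finger_gap: 34.2
```

Emit:
servo_tool --pt "34 0 -4.5 0 0 0 0.026" --pt "34 12 0 0 0 0 0" --pt "34 6 0 0 0 0 0" --pt "34 6 0 0 0 0 0" --pt "34 6 0 0 0 0 0" --pt "34 6 0 0 0 0 0" --pt "34 6 0 0 0 0 0" --pt "34 6 0 0 0 0 0"

```text
time: 3.05
tool_pos: [483.0, -2.6, 21.0]
tcp_rot: [-179.7, -0.5, 8.5]
ft_force: [-0.9, -0.5, -0.2]
finger_gap: 34.1
```

Emit:
servo_tool --pt "34 -3 -2 3 0 0 0" --pt "34 0 0 4 0 0 0" --pt "34 4 0 0 0 0 0" --pt "34 4 0 0.5 0 0 0" --pt "34 4 0 0.5 0 0 0"

```text
time: 3.55
tool_pos: [491.7, 1.2, 11.7]
tcp_rot: [-179.7, -0.4, 8.6]
ft_force: [0.2, -0.2, 0.6]
finger_gap: 33.9
```

Emit:
servo_tool --pt "34 2 0 -2.5 0 0 0" --pt "34 2 0 0 0 0 0" --pt "34 2 0 0 0 0 0"

```text
time: 3.85
tool_pos: [498.5, 2.2, 14.5]
tcp_rot: [-179.7, -0.4, 8.6]
ft_force: [0.3, -1.0, -0.8]
finger_gap: 33.9
```

Emit:
servo_tool --pt "34 2 0 0 0 0 0" --pt "34 1 0 0 0 0 0"

```text
time: 4.05
tool_pos: [501.6, 2.7, 14.6]
tcp_rot: [-179.7, -0.4, 8.6]
ft_force: [-5.5, -0.5, 4.0]
finger_gap: 34.0
```

Emit:
servo_tool --pt "34 1.5 0 0 0 0 0" --pt "34 1.5 0 0 0 0 0"

```text
time: 4.25
tool_pos: [501.6, 2.9, 13.8]
tcp_rot: [-179.6, -0.0, 8.6]
ft_force: [-8.3, -2.0, 5.6]
finger_gap: 33.9
```

Emit:
servo_tool --pt "34 2 0 0 0 0 0" --pt "34 2 0 0 0 0 0"

```text
time: 4.45
tool_pos: [501.6, 2.7, 12.8]
tcp_rot: [-179.6, 0.5, 8.6]
ft_force: [-10.1, -3.4, 7.8]
finger_gap: 34.3
```

Emit:
servo_tool --pt "34 -8 0 -1 0 0 0" --pt "34 -10 0 -5 0 0 0" --pt "34 0 0 -45 0 0 0" --pt "34 0 0 -45 0 0 0" --pt "34 0 0 -45 0 0 0" --pt "34 0 0 -20 0 0 0" --pt "34 0 0 0 0 0 0"

```text
time: 5.15
tool_pos: [481.5, -0.9, 178.2]
tcp_rot: [-179.6, 0.6, 8.6]
ft_force: [0.9, 0.1, 0.0]
finger_gap: 34.0
```

```bash
python3 - <<'E'
from bench import *
import cv2
s=sense(); print({k:s[k].round(2) for k in("tool_pos","tcp_rot","joint_pos","ft_force")})
i=snapshot("wrist"); cv2.imwrite("pics/w2raw.png",i)
cv2.imwrite("pics/w2.png",cv2.resize(i[0:240,100:420],None,fx=2.5,fy=2.5,interpolation=cv2.INTER_CUBIC))
E
```

```text
{'tool_pos': array([481.52,  -0.85, 178.19]), 'tcp_rot': array([-179.57,    0.55,    8.58]), 'joint_pos': array([ -6.41,  -8.76, 106.97,   0.28,  82.44,  74.97]), 'ft_force': array([0.88, 0.15, 0.05])}
```

View pics/w2.png

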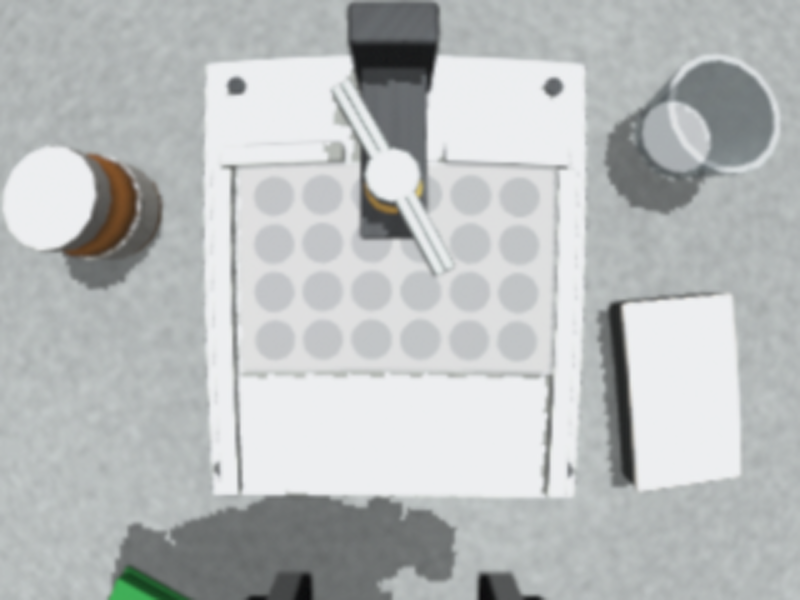

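```bash
python3 - <<'E'
from h import *
pos=np.array([481.52,-.85,178.19]);rpy=[-179.57,.55,8.58]
g=lambda u,v,z:wrist_on((100+u/2.5-.3,v/2.5-.3),z,pos,rpy)
S=np.array([[92,80],[92,-80],[-98,-80],[-98,80]]);W=np.array([g(u,v,10)[:2] for u,v in [(207,65),(585,65),(574,496),(213,495)]])
def pose(p,S): c,s=np.cos(p[2]),np.sin(p[2]); return S@np.array([[c,s],[-s,c]])+p[:2]
p=least_squares(lambda p:(pose(p,S)-W).ravel(),[554,11,.14]).x
print(p[:2],np.degrees(p[2]),(pose(p,S)-W).round(1).tolist())
def inv(w): c,s=np.cos(p[2]),np.sin(p[2]); return (np.array([[c,s],[-s,c]])@(w[:2]-p[:2])).round(1)
for z in (25,27): print("plate near",inv(g(241,373,z)),inv(g(551,373,z)), "far",inv(g(240,165,z)),"stop",inv(g(300,163,24)))
for z in (70,75,80,85): print(z,inv(g(392,175,z)),inv(g(342,84,z)),inv(g(443,270,z)))
print("hub world",pose(p,np.array([29,0])))
E
```

```text
[554.49518903  11.41384549] 8.347719536805059 [[0.5, 0.3], [0.1, 0.2], [-0.6, -0.1], [-0.1, -0.4]]
plate near [-41.9  61.9] [-41.3 -63.6] far [42.8 61.3] stop [42.7 37.3]
plate near [-41.6  61.5] [-41.  -63.2] far [42.4 60.9] stop [42.7 37.3]
70 [30.4  0.5] [62.7 17.3] [ -1.8 -16.6]
75 [29.6  0.4] [61.3 16.9] [ -1.9 -16.3]
80 [28.9  0.4] [59.9 16.5] [ -2. -16.]
85 [28.1  0.3] [58.5 16.1] [ -2.1 -15.8]
hub world [583.18794032  15.62407391]
```

The plate is home: its far edge is at 42.8 against the stop face at 43, and the push force rose to about 10 N with no further travel. Wing a is at about 152° (2.66 rad), and the wings reach up to z≈75. Now I'll move above the screw.

Emit:
servo_tool --pt "30 34 0 10 0 0 0" --pt "30 34 0 10 0 0 0" --pt "30 33 0 10 0 0 0" --pt "30 0 0 0 0 0 -0.15" --pt "30 0 0 0 0 0 -0.15" --pt "30 0 0 0 0 0 -0.15" --pt "30 0 0 0 0 0 -0.15" --pt "30 0 0 0 0 0 -0.15" --pt "30 0 0 0 0 0 -0.15" --pt "30 0 0 0 0 0 -0.15"

```text
time: 6.2
tool_pos: [570.4, 16.1, 116.6]
tcp_rot: [-177.5, 0.4, 69.0]
ft_force: [-0.1, 0.1, -0.1]
finger_gap: 30.0
```

Emit:
servo_tool --pt "30 0 0 0 0 0 -0.15" --pt "30 0 0 0 0 0 -0.15" --pt "30 0 0 0 0 0 -0.15" --pt "30 0 0 0 0 0 -0.15" --pt "30 0 0 0 0 0 -0.15" --pt "30 0 0 0 0 0 -0.15" --pt "30 0 0 0 0 0 -0.15" --pt "30 0 0 0 0 0 -0.15" --pt "30 0 0 0 0 0 -0.15" --pt "30 0 0 0 0 0 -0.15"

```text
time: 7.2
tool_pos: [553.3, 17.2, 88.6]
tcp_rot: [-178.8, -4.2, 154.9]
ft_force: [-0.6, 0.1, -0.4]
finger_gap: 29.7
```

Emit:
servo_tool --pt "30 0 0 0 0 0 -0.15" --pt "30 0 0 0 0 0 -0.15" --pt "30 0 0 0 0 0 -0.15" --pt "30 0 0 0 0 0 -0.15" --pt "30 0 0 0 0 0 -0.15" --pt "30 0 0 0 0 0 0"

```text
time: 7.8
tool_pos: [542.8, 14.0, 78.4]
tcp_rot: [177.9, -5.1, -161.7]
ft_force: [-4.0, -2.3, 18.5]
finger_gap: 30.2
```

Emit:
servo_tool --pt "30 0 0 -15 0 0 0" --pt "30 0 0 -25 0 0 0" --pt "30 0 0 0 0 0 0" --pt "30 0 0 0 0 0 0"

```text
time: 8.2
tool_pos: [542.3, 13.6, 113.0]
tcp_rot: [177.7, -5.6, -161.7]
ft_force: [0.0, -0.4, -0.8]
finger_gap: 30.2
```

Emit:
servo_tool --pt "30 0 0 0 0 0 0" --pt "30 0 0 0 0 0 0" --pt "30 0 0 0 0 0 0" --pt "30 0 0 0 0 0 0"

```text
time: 8.6
tool_pos: [539.6, 14.0, 108.5]
tcp_rot: [177.5, -5.9, -161.7]
ft_force: [0.1, 0.2, 0.4]
finger_gap: 29.8
```

```bash
python3 - <<'E'
from bench import *
import cv2
s=sense(); print({k:s[k].round(2) for k in("tool_pos","tcp_rot","joint_pos","ft_force")})
i=snapshot("top")
cv2.imwrite("pics/t3.png",cv2.resize(i[130:230,190:323],None,fx=6,fy=6,interpolation=cv2.INTER_CUBIC))
E
```

```text
{'tool_pos': array([539.57,  14.02, 108.52]), 'tcp_rot': array([ 177.55,   -5.92, -161.69]), 'joint_pos': array([-3.9700e+00,  9.7700e+00,  9.6120e+01,  3.0000e-02,  8.0510e+01,
       -1.1216e+02]), 'ft_force': array([0.11, 0.18, 0.4 ])}
```

```bash
cat >> h.py <<'E'
def go(pos,yaw):
    s=sense(); R=Ro.from_euler('xyz',s['tcp_rot'],degrees=True); T=Ro.from_euler('xyz',[180,0,yaw],degrees=True)
    print(s['tool_pos'].round(1),s['tcp_rot'].round(1),"j6",s['joint_pos'][5].round(1),"F",s['ft_force'].round(1),"-> d",R.inv().apply(np.array(pos)-s['tool_pos']).round(1),"rot",(R.inv()*T).as_rotvec().round(3))
E
python3 -c "
from h import *
go([583.2,15.6,110],-160)"
```

```text
[539.5  14.  108.5] [ 177.5   -5.9 -161.7] j6 -112.2 F [0.1 0.1 0.3] -> d [-41.6 -11.9  -6.3] rot [ 0.044 -0.103 -0.032]
```

Emit:
servo_tool --pt "30 0 0 -4 0.045 -0.105 -0.03" --pt "30 -21 -6 -3 0 0 0" --pt "30 -20 -6 -3 0 0 0" --pt "30 0 0 -1 0 0 0"

```text
time: 9.05
tool_pos: [572.0, 17.5, 110.4]
tcp_rot: [179.7, -0.6, -160.0]
ft_force: [-0.4, -0.3, 0.2]
finger_gap: 30.0
```

```bash
python3 - <<'E'
from h import *
import cv2
go([583.2,15.6,56],-160)
i=snapshot("wrist"); cv2.imwrite("pics/w4.png",cv2.resize(i[0:288],None,fx=1.56,fy=1.56,interpolation=cv2.INTER_CUBIC))
E
```

```text
[572.   17.5 110.4] [ 179.7   -0.6 -160. ] j6 -113.4 F [-0.4 -0.3  0.2] -> d [-10.5  -5.9  54.3] rot [ 0.005 -0.011 -0.001]
```

View pics/w4.png

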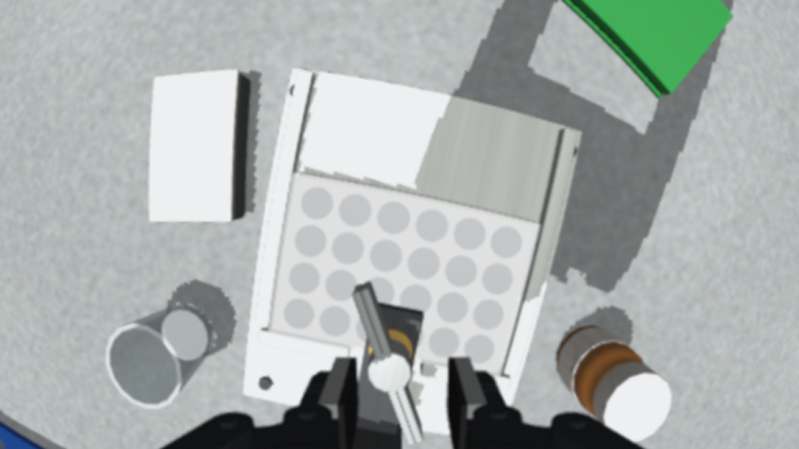

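The screw is still at about the same angle, the wing lies along tool x, and the fingers stand either side of it. I'll centre and then descend.

Emit:
servo_tool --pt "30 -11 -6 -1 0.005 -0.011 0" --pt "30 -1 0 10 0 0 0" --pt "30 -1 0 10 0 0 0"

```text
time: 9.4
tool_pos: [587.7, 15.8, 91.9]
tcp_rot: [-179.9, 0.2, -160.0]
ft_force: [0.4, 0.3, -1.1]
finger_gap: 29.8
```

```bash
python3 -c "
from h import *
go([583.2,15.6,56],-160)"
```

```text
[587.7  15.8  91.9] [-179.9    0.2 -160. ] j6 -113.4 F [ 0.4  0.3 -1.1] -> d [ 4.4  1.4 35.9] rot [-0.002  0.003 -0.001]
```

Emit:
servo_tool --pt "30 3 1.5 7 0 0 0" --pt "30 0 0 12 0 0 0" --pt "30 0 0 12 0 0 0"

```text
time: 9.7
tool_pos: [583.4, 16.2, 57.2]
tcp_rot: [-179.9, 0.1, -160.0]
ft_force: [-0.1, -0.2, -0.1]
finger_gap: 30.0
```

```bash
python3 -c "
from h import *
go([583.2,15.6,57],-165)"
```

```text
[583.4  16.2  57.2] [-1.799e+02  1.000e-01 -1.600e+02] j6 -113.4 F [-0.1 -0.2 -0.1] -> d [ 0.4 -0.5  0.2] rot [-0.001  0.001  0.087]
```

Emit:
servo_tool --pt "30 -1 0 -2 0 0 0.12" --pt "30 -1 0 -2 0 0 0.12" --pt "30 -1 0 -2 0 0 0.12"

```text
time: 10.0
tool_pos: [582.0, 17.1, 56.2]
tcp_rot: [-180.0, -0.4, 178.7]
ft_force: [1.2, -0.5, 0.2]
finger_gap: 30.1
```

```bash
python3 -c "
from h import *
go([583.2,15.6,57],160)"
```

```text
[582.   17.1  56.2] [-180.    -0.4  178.7] j6 -92.1 F [ 1.2 -0.5  0.2] -> d [-1.2 -1.5 -0.8] rot [-0.001 -0.007  0.327]
```

Emit:
servo_tool --pt "30 -2.5 -1.5 -3 0 -0.007 0.15" --pt "30 -1.5 0.3 -2.4 0 0 0.15" --pt "30 -1.4 0.5 -2.4 0 0 0.15" --pt "30 -1.3 0.7 -2.4 0 0 0.15" --pt "30 -1.2 0.9 -2.4 0 0 0.15"

```text
time: 10.5
tool_pos: [586.2, 16.3, 61.5]
tcp_rot: [-179.6, -0.4, 135.7]
ft_force: [-0.2, -1.1, -0.7]
finger_gap: 29.8
```

```bash
python3 -c "
from h import *
go([583.2,15.6,56],90)"
```

```text
[586.2  16.3  61.5] [-179.6   -0.4  135.7] j6 -49.1 F [-0.2 -1.1 -0.7] -> d [ 1.7 -2.6  5.5] rot [-0.009 -0.004  0.798]
```

Emit:
servo_tool --pt "30 1 -1 1.5 -0.009 -0.004 0.15" --pt "30 0 -0.5 1 0 0 0.15" --pt "30 -0.3 0.3 0 0 0 0.15" --pt "30 -0.2 0.6 -1 0 0 0.15" --pt "30 0 0.7 -1 0 0 0.15"

```text
time: 11.0
tool_pos: [583.7, 15.6, 55.4]
tcp_rot: [-179.7, -0.2, 92.7]
ft_force: [-0.3, -1.0, 0.7]
finger_gap: 30.2
```

```bash
python3 -c "
from h import *
go([583.2,15.6,56],50)"
```

```text
[583.7  15.6  55.4] [-179.7   -0.2   92.7] j6 -6.4 F [-0.3 -1.   0.7] -> d [-0.  -0.5 -0.6] rot [-0.006 -0.001  0.746]
```

Emit:
servo_tool --pt "30 0 0.4 -1.6 -0.005 0 0.15" --pt "30 0.1 0.7 -1.2 0 0 0.15" --pt "30 0.2 0.7 -1.2 0 0 0.15" --pt "30 0.3 0.6 -1.2 0 0 0.15" --pt "30 0.4 0.5 -1.2 0 0 0.15"

```text
time: 11.5
tool_pos: [583.0, 15.5, 55.1]
tcp_rot: [-179.6, 0.2, 49.8]
ft_force: [0.2, -1.8, -1.1]
finger_gap: 30.1
```

```bash
python3 -c "
from h import *
go([583.2,15.6,55],5)"
```

```text
[583.   15.5  55.1] [-179.6    0.2   49.8] j6 36.6 F [ 0.2 -1.8 -1.1] -> d [0.2 0.1 0.1] rot [-0.006  0.006  0.782]
```

Emit:
servo_tool --pt "30 0.5 0.5 -1.1 -0.006 0.006 0.15" --pt "30 0.6 0.4 -1.1 0 0 0.15" --pt "30 0.6 0.3 -1.1 0 0 0.15" --pt "30 0.7 0.2 -1.1 0 0 0.15" --pt "30 0.7 0.1 -1.1 0 0 0.15" --pt "30 0.7 0 -1.1 0 0 0.15"

```text
time: 12.1
tool_pos: [582.7, 15.8, 54.0]
tcp_rot: [-179.9, 0.5, -1.8]
ft_force: [-0.5, -0.1, -0.0]
finger_gap: 30.1
```

```bash
python3 -c "
from h import *
go([583.2,15.6,54],-50)"
```

```text
[582.7  15.8  54. ] [-179.9    0.5   -1.8] j6 88.2 F [-0.5 -0.1 -0. ] -> d [ 0.5  0.2 -0. ] rot [0.002 0.008 0.842]
```

Emit:
servo_tool --pt "30 1 0 -1.2 0 0.008 0.15" --pt "30 0.7 -0.1 -1.2 0 0 0.15" --pt "30 0.6 -0.2 -1.2 0 0 0.15" --pt "30 0.6 -0.3 -1.2 0 0 0.15" --pt "30 0.5 -0.4 -1.2 0 0 0.15" --pt "30 0.5 -0.5 -1.2 0 0 0.15"

```text
time: 12.7
tool_pos: [582.8, 16.1, 53.3]
tcp_rot: [179.7, 0.4, -53.3]
ft_force: [-0.6, -0.2, -0.3]
finger_gap: 30.1
```

```bash
python3 - <<'E'
from h import *
import cv2
go([583.2,15.6,110],-53)
i=snapshot("wrist"); cv2.imwrite("pics/w5.png",cv2.resize(i[120:312,100:420],None,fx=2.5,fy=2.5,interpolation=cv2.INTER_CUBIC))
E
```

```text
[582.8  16.1  53.3] [179.7   0.4 -53.3] j6 139.8 F [-0.6 -0.2 -0.3] -> d [  0.2   0.3 -56.7] rot [ 0.006  0.007 -0.006]
```

View pics/w5.png

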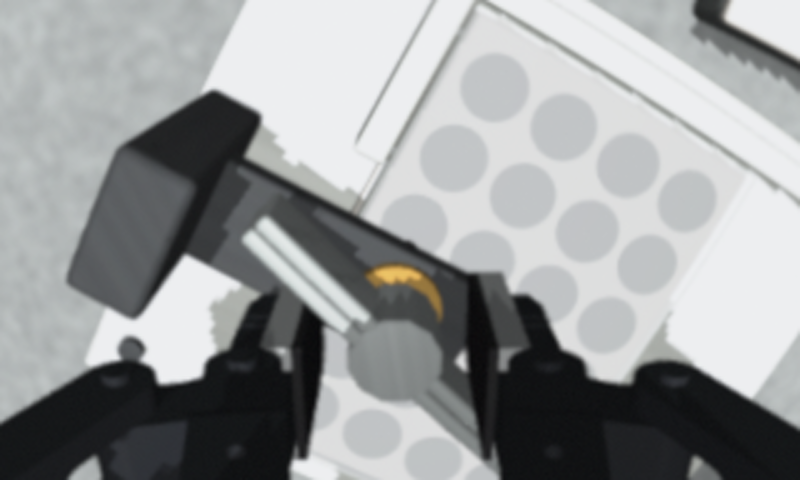

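The wing is being driven by the finger's leading side, as intended: hub at (393,358), tips at (262,228) and (480,420). The screw is at about 6.5 rad. I'll lift, turn back about 215° and take the next stroke.

Emit:
servo_tool --pt "30 0 0 -1 0 0 -0.08" --pt "30 0.4 -0.4 -18 0 0 0" --pt "30 0.4 -0.4 -18 0 0 0" --pt "30 0.4 -0.4 -10 0 0 -0.15" --pt "30 0.5 -0.3 -1 0 0 -0.15" --pt "30 0.5 -0.2 -1 0 0 -0.15" --pt "30 0.6 -0.1 -1 0 0 -0.15" --pt "30 0.7 0 -1 0 0 -0.15" --pt "30 0.7 0 -1 0 0 -0.15"

```text
time: 13.65
tool_pos: [584.1, 15.6, 98.0]
tcp_rot: [-179.8, 1.0, 3.2]
ft_force: [0.0, -0.3, 0.5]
finger_gap: 30.0
```

Emit:
servo_tool --pt "30 0.7 0.1 -1 0 0 -0.15" --pt "30 0.7 0.2 -1 0 0 -0.15" --pt "30 0.6 0.3 -1 0 0 -0.15" --pt "30 0.6 0.4 -1 0 0 -0.15" --pt "30 0.5 0.5 -1 0 0 -0.15" --pt "30 0.4 0.5 -1 0 0 -0.15" --pt "30 0.3 0.6 -1 0 0 -0.15" --pt "30 0.2 0.7 -1 0 0 -0.15" --pt "30 0.1 0.7 -1 0 0 -0.15" --pt "30 0 0.7 -1 0 0 -0.15"

```text
time: 14.65
tool_pos: [587.4, 15.1, 98.0]
tcp_rot: [-178.5, -0.2, 89.2]
ft_force: [-0.1, -0.3, -0.6]
finger_gap: 29.7
```

```bash
python3 -c "
from h import *
go([583.2,15.6,95],162)"
```

```text
[587.4  15.1  98. ] [-178.5   -0.2   89.2] j6 -2.8 F [-0.1 -0.3 -0.6] -> d [ 0.4 -4.1  3.1] rot [-0.021 -0.019 -1.271]
```

Emit:
servo_tool --pt "30 0 -2 0 -0.025 0 -0.145" --pt "30 0 -1 0 0 0 -0.15" --pt "30 -0.1 0.3 -1 0 0 -0.15" --pt "30 -0.1 0.3 -1 0 0 -0.15" --pt "30 -0.2 0.2 -1 0 0 -0.15" --pt "30 -0.2 0.2 -1 0 0 -0.15" --pt "30 -0.3 0.2 -1 0 0 -0.15" --pt "30 -0.3 0.1 -1 0 0 -0.15" --pt "30 -0.3 0 -1 0 0 -0.07"

```text
time: 15.55
tool_pos: [582.7, 15.0, 96.1]
tcp_rot: [179.9, -0.6, 162.4]
ft_force: [0.7, -0.5, 1.2]
finger_gap: 29.8
```

```bash
python3 -c "
from h import *
go([583.2,15.6,54],162)"
```

```text
[582.7  15.   96.1] [179.9  -0.6 162.4] j6 -76.2 F [ 0.7 -0.5  1.2] -> d [-0.8  0.7 42.1] rot [ 0.002 -0.011  0.006]
```

Emit:
servo_tool --pt "30 -0.8 0.7 13 0 -0.011 0" --pt "30 0 0 13 0 0 0" --pt "30 0 0 12 0 0 0"

```text
time: 15.85
tool_pos: [584.5, 15.4, 56.8]
tcp_rot: [179.9, 0.2, 163.0]
ft_force: [-0.8, -0.5, -0.2]
finger_gap: 29.9
```

```bash
python3 -c "
from h import *
go([583.2,15.6,53.5],162)"
```

```text
[584.5  15.4  56.8] [179.9   0.2 163. ] j6 -76.6 F [-0.8 -0.5 -0.2] -> d [ 1.4 -0.2  3.3] rot [0.003 0.003 0.017]
```

Emit:
servo_tool --pt "30 0.6 0 0.5 0 0 0.15" --pt "30 0 0.2 0 0 0 0.15" --pt "30 -0.6 0.3 -1 0 0 0.15" --pt "30 -0.5 0.4 -1 0 0 0.15" --pt "30 -0.4 0.5 -1 0 0 0.15"

```text
time: 16.35
tool_pos: [580.7, 16.1, 49.7]
tcp_rot: [-179.6, -0.4, 119.8]
ft_force: [-1.1, 2.6, 3.2]
finger_gap: 30.0
```

```bash
python3 -c "
from h import *
go([583.2,15.6,53.5],76)"
```

```text
[580.7  16.1  49.7] [-179.6   -0.4  119.8] j6 -33.4 F [-1.1  2.6  3.2] -> d [-1.7  1.9 -3.8] rot [-0.009 -0.004  0.764]
```

Emit:
servo_tool --pt "30 -1.5 1.5 -5 0 0 0" --pt "30 -0.2 1 -1.2 -0.008 0 0.15" --pt "30 -0.2 0.8 -1.2 0 0 0.15"

```text
time: 16.65
tool_pos: [583.4, 16.1, 54.7]
tcp_rot: [-179.8, -0.5, 102.8]
ft_force: [-1.7, -0.7, -1.7]
finger_gap: 29.8
```

```bash
python3 -c "
from h import *
go([583.2,15.6,54],60)"
```

```text
[583.4  16.1  54.7] [-179.8   -0.5  102.8] j6 -16.7 F [-1.7 -0.7 -1.7] -> d [-0.4 -0.3  0.7] rot [-0.007 -0.006  0.747]
```

Back at the right height with the force gone, so I'll continue the stroke.

Emit:
servo_tool --pt "30 0 0.5 -1 -0.007 -0.006 0.15" --pt "30 0 0.7 -1.2 0 0 0.15" --pt "30 0.1 0.7 -1.2 0 0 0.15" --pt "30 0.2 0.7 -1.2 0 0 0.15" --pt "30 0.3 0.6 -1.2 0 0 0.15"

```text
time: 17.15
tool_pos: [584.3, 15.2, 57.1]
tcp_rot: [-179.7, 0.1, 59.8]
ft_force: [-1.4, -0.4, -1.4]
finger_gap: 30.2
```

```bash
python3 -c "
from h import *
go([583.2,15.6,54],10)"
```

```text
[584.3  15.2  57.1] [-1.797e+02  1.000e-01  5.980e+01] j6 26.6 F [-1.4 -0.4 -1.4] -> d [-0.2 -1.1  3.1] rot [-0.003  0.004  0.87 ]
```

Emit:
servo_tool --pt "30 0 0 0.5 0 0 0.15" --pt "30 0.4 0.3 0 0 0 0.15" --pt "30 0.5 0.4 -0.7 0 0 0.15" --pt "30 0.6 0.3 -0.8 0 0 0.15" --pt "30 0.6 0.2 -1 0 0 0.15" --pt "30 0.7 0.1 -1 0 0 0.15"

```text
time: 17.75
tool_pos: [584.8, 14.8, 56.2]
tcp_rot: [-179.9, 0.7, 8.3]
ft_force: [-1.1, 0.5, 0.2]
finger_gap: 30.2
```

```bash
python3 -c "
from h import *
go([583.2,15.6,54],-50)"
```

```text
[584.8  14.8  56.2] [-179.9    0.7    8.3] j6 78.2 F [-1.1  0.5  0.2] -> d [-1.4 -1.1  2.3] rot [0.005 0.013 1.017]
```

Emit:
servo_tool --pt "30 -0.5 -1 0.3 0.005 0.012 0.15" --pt "30 0 0 0 0 0 0.15" --pt "30 0.6 -0.1 -0.8 0 0 0.15" --pt "30 0.6 -0.2 -1.1 0 0 0.15" --pt "30 0.5 -0.3 -1.1 0 0 0.15" --pt "30 0.5 -0.4 -1.1 0 0 0.15" --pt "30 0.4 -0.5 -1.1 0 0 0.15"

```text
time: 18.45
tool_pos: [585.0, 15.8, 57.1]
tcp_rot: [179.9, 0.6, -51.9]
ft_force: [-0.6, -0.3, -0.5]
finger_gap: 29.8
```

```bash
python3 - <<'E'
from h import *
import cv2
go([583.2,15.6,110],-53)
i=snapshot("wrist"); cv2.imwrite("pics/w6.png",cv2.resize(i[120:312,100:420],None,fx=2.5,fy=2.5,interpolation=cv2.INTER_CUBIC))
E
```

```text
[585.   15.8  57.1] [179.9   0.6 -51.9] j6 138.0 F [-0.6 -0.3 -0.5] -> d [ -1.5   1.7 -52.9] rot [0.003 0.011 0.02 ]
```

View pics/w6.png

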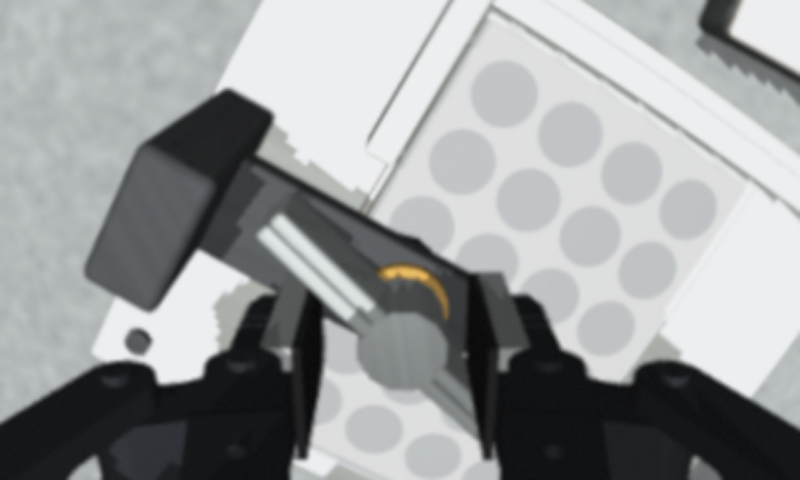

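The picture is the same as after the first stroke: hub at (402,350), wing tips at about (272,235) and (475,425). So the screw made another half turn to about 9.6 rad, with about 80° left. One more stroke.

Emit:
servo_tool --pt "30 -1 1 -1 0 0 -0.08" --pt "30 0 0 -17 0 0 0" --pt "30 0.2 -0.2 -17 0 0 0" --pt "30 0.2 -0.2 -8 0 0 -0.15" --pt "30 0.3 -0.3 -1 0 0 -0.15" --pt "30 0.3 -0.2 -1 0 0 -0.15" --pt "30 0.4 -0.1 -1 0 0 -0.15" --pt "30 0.5 0 -1 0 0 -0.15" --pt "30 0.5 0 -1 0 0 -0.15"

```text
time: 19.4
tool_pos: [586.4, 14.3, 103.9]
tcp_rot: [-179.6, 0.7, 5.5]
ft_force: [-0.1, 0.8, -0.6]
finger_gap: 30.3
```

Emit:
servo_tool --pt "30 0.5 0.1 -1 0 0 -0.15" --pt "30 0.5 0.1 -1 0 0 -0.15" --pt "30 0.4 0.2 -1 0 0 -0.15" --pt "30 0.4 0.2 -1 0 0 -0.15" --pt "30 0.3 0.3 -1 0 0 -0.15" --pt "30 0.3 0.3 -1 0 0 -0.15" --pt "30 0.2 0.3 -1 0 0 -0.15" --pt "30 0.1 0.3 -1 0 0 -0.15" --pt "30 0.1 0.3 -1 0 0 -0.15" --pt "30 0 0.3 -1 0 0 -0.15"

```text
time: 20.4
tool_pos: [590.5, 12.7, 110.9]
tcp_rot: [-179.1, -0.3, 91.4]
ft_force: [-1.0, 0.4, -0.4]
finger_gap: 29.8
```

```bash
python3 -c "
from h import *
go([583.2,15.6,95],160)"
```

```text
[590.5  12.7 110.9] [-179.1   -0.3   91.4] j6 -5.4 F [-1.   0.4 -0.4] -> d [ 3.  -6.9 16. ] rot [-0.011 -0.015 -1.197]
```

Emit:
servo_tool --pt "30 1.5 -3 2 -0.015 0 -0.145" --pt "30 1 -3 2 0 0 -0.15" --pt "30 0 0 1 0 0 -0.15" --pt "30 0 0 0 0 0 -0.15" --pt "30 0 0 0 0 0 -0.15" --pt "30 0 0 0 0 0 -0.15" --pt "30 0 0 -0.5 0 0 -0.15" --pt "30 0 0 -0.5 0 0 -0.15"

```text
time: 21.2
tool_pos: [583.9, 13.5, 104.3]
tcp_rot: [179.8, -0.3, 160.1]
ft_force: [0.9, 0.6, 0.1]
finger_gap: 30.0
```

```bash
python3 -c "
from h import *
go([583.2,15.6,55],160)"
```

```text
[583.9  13.5 104.3] [179.8  -0.3 160.1] j6 -74.1 F [0.9 0.6 0.1] -> d [ 1.1  1.6 49.3] rot [ 0.004 -0.006  0.002]
```

Emit:
servo_tool --pt "30 1 1.6 14 0 -0.006 0" --pt "30 0 0 15 0 0 0" --pt "30 0 0 14 0 0 0" --pt "30 0 0 3 0 0 0"

```text
time: 21.6
tool_pos: [584.1, 15.0, 55.8]
tcp_rot: [179.8, 0.1, 161.6]
ft_force: [-0.5, 0.3, 0.1]
finger_gap: 30.1
```

```bash
python3 -c "
from h import *
go([583.2,15.6,54.5],120)"
```

```text
[584.1  15.   55.8] [1.798e+02 1.000e-01 1.616e+02] j6 -75.4 F [-0.5  0.3  0.1] -> d [1.  0.3 1.3] rot [ 0.004 -0.     0.726]
```

Emit:
servo_tool --pt "30 -0.3 0.3 -1 0 0 0.15" --pt "30 -0.8 0.3 -1.3 0 0 0.15" --pt "30 -0.7 0.4 -1.3 0 0 0.15" --pt "30 -0.6 0.5 -1.3 0 0 0.15" --pt "30 -0.5 0.6 -1.3 0 0 0.15"

```text
time: 22.1
tool_pos: [585.6, 14.7, 58.3]
tcp_rot: [-179.9, -0.3, 118.4]
ft_force: [0.0, 0.5, -1.6]
finger_gap: 29.9
```

```bash
python3 -c "
from h import *
go([583.2,15.6,54],76); print(sense()['wrist_torque'])"
```

```text
[585.6  14.7  58.3] [-179.9   -0.3  118.4] j6 -32.2 F [ 0.   0.5 -1.6] -> d [ 1.9 -1.7  4.3] rot [-0.004 -0.005  0.74 ]
[ 0.18003519 -0.01433613  0.08833792]
```

Emit:
servo_tool --pt "30 1 -1 1 0 0 0.12" --pt "30 0 0 0 0 0 0.12" --pt "30 0 0.3 -0.7 0 0 0.12" --pt "30 0 0.4 -1 0 0 0.12"

```text
time: 22.5
tool_pos: [584.5, 14.8, 57.8]
tcp_rot: [-179.6, -0.2, 90.0]
ft_force: [-2.0, -1.0, -1.1]
finger_gap: 30.0
```

```bash
python3 -c "
from h import *
go([583.2,15.6,54],50); print(sense()['wrist_torque'])"
```

```text
[584.5  14.8  57.8] [-179.6   -0.2   90. ] j6 -3.7 F [-2.  -1.  -1.1] -> d [ 0.8 -1.3  3.8] rot [-0.008 -0.001  0.698]
[-0.09396199  0.14301702 -0.03702518]
```

Emit:
servo_tool --pt "30 0.1 0.4 -0.8 0 0 0.12" --pt "30 0.1 0.5 -1 0 0 0.12" --pt "30 0.2 0.5 -1 0 0 0.12"

```text
time: 22.8
tool_pos: [584.3, 14.4, 58.8]
tcp_rot: [-179.3, 0.1, 68.7]
ft_force: [-2.2, -0.2, -1.9]
finger_gap: 30.0
```

```bash
python3 -c "
from h import *
go([583.2,15.6,54],50); print(sense()['wrist_torque'])"
```

```text
[584.3  14.4  58.8] [-1.793e+02  1.000e-01  6.870e+01] j6 17.6 F [-2.2 -0.2 -1.9] -> d [ 0.8 -1.4  4.8] rot [-0.012  0.003  0.326]
[-0.0949813   0.15564669  0.05659777]
```

Emit:
servo_tool --pt "30 0.3 -0.5 0.8 -0.01 0 0.08" --pt "30 0.2 0 0 0 0 0.08" --pt "30 0.2 0.3 -0.3 0 0 0.08"

```text
time: 23.1
tool_pos: [583.5, 14.5, 57.2]
tcp_rot: [-179.8, 0.2, 54.4]
ft_force: [-2.1, 0.3, 1.2]
finger_gap: 29.9
```

```bash
python3 -c "
from h import *
go([583.2,15.6,54],40); print(sense()['wrist_torque'])"
```

```text
[583.5  14.5  57.2] [-179.8    0.2   54.4] j6 32.0 F [-2.1  0.3  1.2] -> d [ 0.8 -0.8  3.2] rot [-0.003  0.005  0.252]
[0.02885829 0.34905966 0.03729067]
```

Emit:
servo_tool --pt "30 0.3 0.3 -0.5 0 0 0.06" --pt "30 0.3 0.3 -0.5 0 0 0.06"

```text
time: 23.3
tool_pos: [583.2, 14.5, 57.3]
tcp_rot: [-179.7, 0.4, 47.5]
ft_force: [-1.5, -0.4, -0.2]
finger_gap: 29.8
```

```bash
python3 -c "
from h import *
go([583.2,15.6,54],40); print(sense()['wrist_torque'])"
```

```text
[583.2  14.5  57.3] [-179.7    0.4   47.5] j6 39.0 F [-1.5 -0.4 -0.2] -> d [ 0.8 -0.7  3.3] rot [-0.005  0.007  0.13 ]
[0.0414086  0.18929976 1.35063206]
```

Emit:
servo_tool --pt "30 0.3 0.3 -0.7 0 0 0.02"

```text
time: 23.4
tool_pos: [583.1, 14.5, 57.4]
tcp_rot: [-179.7, 0.5, 46.4]
ft_force: [-0.8, -0.3, -2.8]
finger_gap: 30.1
```

```bash
python3 -c "
from h import *
import cv2
go([583.2,15.6,54],40); print(sense()['wrist_torque'])
i=snapshot('wrist'); cv2.imwrite('pics/w7.png',cv2.resize(i[120:312,100:420],None,fx=2.5,fy=2.5,interpolation=cv2.INTER_CUBIC))"
```

```text
[583.1  14.5  57.4] [-179.7    0.5   46.4] j6 40.1 F [-0.8 -0.3 -2.8] -> d [ 0.9 -0.7  3.4] rot [-0.006  0.009  0.111]
[-3.21550596e-02 -2.46587820e-05  1.53042086e+00]
```

View pics/w7.png

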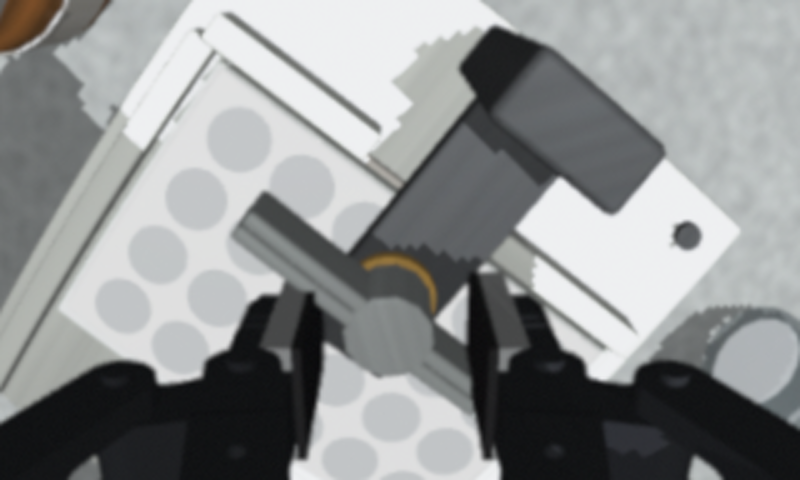

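The wings, hub (388,335) to tip (245,205), now lie square across the arm. That fits 11.0 rad (630°), and the torque jumped to 1.5 N m, so the screw is at its stop. I'll unload and lift clear.

Emit:
servo_tool --pt "30 0.3 0.3 -0.7 0 0 -0.1" --pt "30 0.3 0.3 -0.7 0 0 -0.1" --pt "30 0 0 -15 0 0 0" --pt "30 0 0 -25 0 0 0" --pt "30 0 0 -40 0 0 0" --pt "30 0 0 -40 0 0 0" --pt "30 -25 25 -20 0 0 0" --pt "30 -25 25 -10 0 0 0" --pt "30 -25 25 -5 0 0 0" --pt "30 0 0 -1 0 0 0"

```text
time: 24.45
tool_pos: [611.4, -91.5, 230.0]
tcp_rot: [-179.9, 0.3, 57.7]
ft_force: [-0.7, -0.3, -0.0]
finger_gap: 30.2
```

```bash
python3 - <<'E'
from h import *
import cv2
go([583.2,15.6,54],40)
i=snapshot("top");w=snapshot("wrist")
a=cv2.resize(i[130:240,190:320],(400,338),interpolation=cv2.INTER_CUBIC); b=cv2.resize(w,(400,300))
cv2.imwrite("pics/f.png",np.hstack([a[:300],b]))
E
```

```text
[611.4 -91.5 230. ] [-179.9    0.3   57.7] j6 19.2 F [-0.7 -0.3 -0. ] -> d [ 76.3 -80.9 175.7] rot [-0.     0.005  0.309]
```

View pics/f.png

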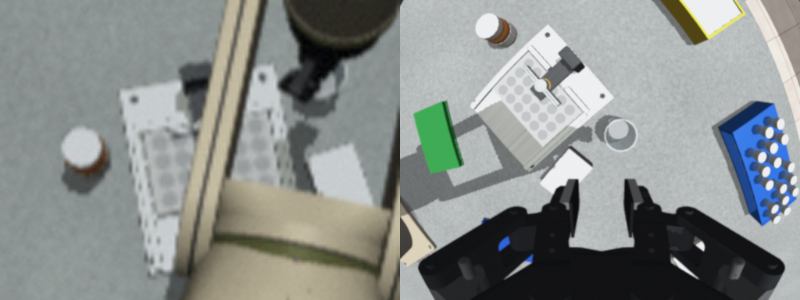

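The wrist view (right half) shows the plate still home against the stop and the wings square across at (540,85). The jar, beaker and case are still standing and the hand is clear at z=230.

```bash
python3 -c "
from bench import *
print(hand_in())"
```

```text
the job is handed in; nothing more can be done
None
```

The plate is home against the far stop and the wing screw is turned to its stop. I handed the job in at about 24.5 s.

- **Plate:** I pushed it until travel stopped and the force rose to about 10 N. A wrist picture measured its far edge at 42.8 mm, against the stop face at 43 mm.
- **Screw:** After that I turned it clockwise in three strokes with the fingertips, held apart at 30 mm with one behind each wing. At the end the resisting torque jumped to about 1.5 N m. The wings then stood square across the stand, which fits 11.0 rad. I did not measure the foot's press on the lid.
- **Final check:** The last pictures show the plate still home, the jar, beaker and case still standing, and the hand clear at z = 230 mm. The arm partly hid the top view, and I did not re-measure the bystanders' positions.

Three things went less than cleanly:
- **Arm drift:** The arm sagged while the hand was turning. Before the first stroke, the fingers came down on something near the screw with a peak reading of 18.5 N. I lifted off, and the next picture showed the screw's angle about unchanged.
- **Second stroke:** The fingers dipped to z = 49.7 mm and felt about 3 N, probably from touching the stand's arm. I raised them straight away.
- **Plate push:** The fingers also felt up to 8 N upward at the end, possibly from touching the base.

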